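# Set the screen stand to its mark and close its cam lever

### The job

The order-screen stand on the pizza counter must be set to its height: take hold of the black swivel head on top of its sliding leg and lift the leg until the red ring at its lower end is level with the tip of the blue pointer on the gauge, and hold it there for a moment. Without letting go, and keeping the ring at the pointer, swing the yellow cam lever fully closed against its stop (counter-clockwise seen from above; turn the hand about the swivel head so that a finger pushes the lever's upright tab round). Finish while still holding the head with the leg at the mark and the lever closed; leave the pointer's setting and everything else on the counter alone.

Things in the scene. Friction and masses are not known exactly. Their poses are not given: they have to be found in the camera images.
- stand: The order-screen stand, fixed to the counter: dark steel base plate 160 (x) x 220 (y) x 12 mm with a 22 mm steel post in the middle, over which the aluminium leg slides. Origin: underside of the plate on the leg's axis, z up. A white gauge strip with black ticks (24 mm wide, top 100 mm above the counter) stands 92 mm from the axis on its -y side.
- head_center (a point): Centre of the black swivel head, an upright cylinder 40 mm in diameter and 42 mm high on top of the leg, to be gripped from above. Its flat top is 21 mm above this point and its underside 21 mm below. The head spins freely about the vertical on the leg, so that the hand can turn while holding it. With the leg down this point is 122 mm above the counter.
- head: The same swivel head; origin at the centre of its underside.
- band (a point): Centre of the red ring (38 mm diameter, 10 mm high) round the lower end of the aluminium leg (32 mm tube). With the leg down it is 25 mm above the counter. The leg slides straight up, at most 85 mm, weighs with lever and head about 0.5 kg and sinks back down if let go.
- pointer_tip (a point): Tip of the blue pointer, which is clipped to the gauge strip at a set height and points level at the leg; the tip is 8 mm clear of the red ring's side when level with it. The needed lift (25 to 65 mm) is the height of this tip minus that of the ring's centre.
- lever_tab (a point): Centre of the upright tab of the yellow cam lever, which turns about the leg's vertical axis and rides up with the leg. The tab is a radial fin 8 mm thick and 40 mm high, from 27 to 65 mm off the axis (this point 46 mm); it spans 32 mm below to 8 mm above the head's centre, so a finger gripping the head meets it when the hand turns. From axis to this point is the lever's direction.
- lever (a joint): Angle of the cam lever, rad: 0 fully open (pointing along the stand's +x), 1.0 fully closed against the black stop; it grows counter-clockwise seen from above. Starts open (0 to 0.2), stays where it is left and takes about 0.12 N m (3 to 5 N at the tab) to turn.
- cup: Bystander: white portion cup, 72 mm wide, 45 mm high, about 0.18 m to the stand's +y side. Origin under its centre.
- shaker: Bystander: metal shaker, 60 mm diameter, 107 mm high, about 0.18 m to the stand's -y side. Origin under its centre.
- screen: Bystander: the black order screen 170 x 250 x 12 mm, lying flat. Origin under its centre.
- scoop: Bystander: yellow scoop cup 68 mm wide, 60 mm high, with a blue handle. Origin under the cup.
- sauce: Bystander: red sauce bottle, 64 mm diameter, 190 mm high. Origin under its centre.
- scraper: Bystander: dough scraper, steel blade with wooden grip, 150 mm wide, 20 mm high, lying flat. Origin under it.
- bowl: Bystander: steel bowl 130 mm wide, 60 mm high. Origin under its centre.

How it is judged:
By the outcome, as a careful person would: the job done as asked, in the order asked, and still so for the second after the job is handed in, while the arm keeps its last pose, push and grip.
It also fails if it takes over 38 s, if anything falls off the work surface, if the arm or the gripper's body presses on something with over 40 N, if the wrist force passes 120 N, or if a joint passes its speed limit or range.

### The arm

A 6-joint arm with a two-finger parallel gripper is mounted at the origin on the work surface. World frame = base frame: x ahead of the robot, y to its left, z up, the work surface at z = 0. Lengths are in m, angles in degrees, forces in N, time in s.
With the tool pointing down it reaches from about 0.4 to 0.825 m from the base axis. Payload 7 kg.
Tool frame: the origin (TCP) lies on the front face of the gripper's body, between the roots of the fingers; the fingertips stand 66 mm ahead of it and the grasp point (between the pads) lies 47 mm ahead of it (ctrl.grasp_offset is the z of the grasp point in the tool frame, in m); z points along the fingers, y is the direction in which the jaws open and shut (so a half turn about z gives the same grasp; the last joint's range is limited). The gripper opens to 88 mm and grips with 3 to 60 N. Pads are 19 mm wide; open, the fingers measure 130 mm over their backs; the gripper's body (78 mm by 193 mm) begins 47 mm behind the grasp point.
Start: joints at [16.507, 20.546, 0.682, 0, -70.136, -16.507], TCP at [0.675, -0, 0.292] pointing down, gripper open.
Joint ranges: [-176.03, 176.03], [-82.01, 121.73], [-58.28, 71.71], [-173.87, 95.51], [-174.79, -0.11], [-173.66, 173.66]. Speed limits (degrees/s): [136.94, 136.94, 172.46, 180, 180, 180].

### API

Orientations are given as [roll, pitch, yaw] about the fixed x, y, z axes, in that order (R = Rz(yaw) Ry(pitch) Rx(roll)).
In Python, from plant import ctrl gives the robot as it stands.
- The arm moves only by the shell command python3 -m creep 'ROWS'. ROWS is JSON, a list of rows, each a list of 7 numbers: the turn, a rotation vector about the tool's x, y, z in rad, then the shift along the tool's x, y, z in m, then the opening, from 0 (shut) to 1 (fully open). In form: [[wx, wy, wz, dx, dy, dz, grip], ...]. A call has 1 to 12 rows; each row is the pose to reach, as a shift and turn from the pose commanded when the call began, along the tool's axes at that moment; what a row does not reach only later rows make up. A row lasts 1/12 s, in which the tool goes at most 41.7 mm and 7.16 degrees, less where a joint would pass 70% of its speed; a pose out of reach is approached as far as the arm can. A call with a gripper value outside its range is refused whole. The fingers move at their own pace and stop on an object; the grip force is fixed at half the most. Time passes only in rows, so rows that repeat a pose let the fingers close. It gives the time, the measured TCP pose, the force and the opening at its end, in the units of the state.
- ctrl.get_obs(): the state, without advancing time (a new reading comes with each control period).
- ctrl.snapshot(name): name is "scene" or "side" or "wrist"; returns the picture (420x560x3 uint8, blue, green, red); there is no depth.
- ctrl.camera_model(name): a dict with "K" (3x3 intrinsics, pixels), "distortion" ([k1, k2, p1, p2, k3] as OpenCV has them; the pictures are not rectified), "rvec" (rotation vector, rad) and "tvec" (3), from world to camera coordinates, as OpenCV has them. Camera axes: x right, y down, z forward; pixel columns grow to the right and rows downward; lengths in m; the calibration is good to about 2 mm. A picture is of the moment at which its call begins: read the wrist's pose just before it. camera_model takes no time and is no camera call; for the wrist camera it gives the pose at the moment of the call.
- ctrl.close_job(): hands the job in, once; it reports no verdict.
The state is a dict: "clock": time; "joint_pos": joint angles; "qvel": joint speeds; "tau": joint torques, N m; "tool_pos": TCP position; "orientation": TCP orientation; "force": force on the tool from outside, world axes, zero at the start; "moment": the same for the moment, N m; "opening": finger opening in m.
Only numpy, scipy, OpenCV 4.12 (cv2) and the standard library are available. Lean on these libraries where they do the work, as an engineer would, in place of code of your own. Each camera call takes 0.05 s, during which the arm holds its last target.

## Working session

There is one attempt and no reset: what is moved stays moved. The work goes in short steps, Python scripts to look and compute and a shell command to move; the robot and the scene stay as the last step left them, time stands still between calls to the robot, and variables do not carry over. Pictures are saved under pics/ and viewed, and the job is handed in when it is done.

```bash
mkdir -p pics; ls; python3 - <<'E'
from plant import ctrl
import cv2,json
o=ctrl.get_obs();print(o, ctrl.grasp_offset)
for n in("scene","side","wrist"):
    print(n,ctrl.camera_model(n))
    cv2.imwrite(f"pics/{n}0.png",ctrl.snapshot(n))
E
```

```text
pics
{'clock': 0.0, 'joint_pos': array([ 1.65048857e+01,  2.05934186e+01,  6.33765777e-01, -2.17920031e-02,
       -7.01348601e+01, -1.65063479e+01]), 'qvel': array([-0.12904923, -0.11019088, -0.02549777, -0.08377871, -0.03098249,
        0.05130751]), 'tau': array([-8.00930356e-04, -5.82726967e+01,  2.93058443e+01,  6.99745238e+00,
        6.93249181e-03, -2.06530804e-04]), 'tool_pos': array([ 6.74622359e-01, -3.12529602e-05,  2.91194879e-01]), 'orientation': array([ 1.79903561e+02, -7.21464928e-03, -9.00088782e+01]), 'force': array([-0.0479757 ,  1.28722818,  0.93094201]), 'moment': array([ 0.00654606,  0.01390753, -0.00895458]), 'opening': 0.08757284125206283} 0.0468
scene {'K': array([[462.32452533,   0.        , 277.68780677],
       [  0.        , 462.32452533, 208.18529266],
       [  0.        ,   0.        ,   1.        ]]), 'distortion': array([-0.08238894,  0.        ,  0.        ,  0.        ,  0.        ]), 'rvec': array([ 1.7583438 ,  1.97516499, -0.6229633 ]), 'tvec': array([-1.40147289e-03, -3.55520536e-01,  1.75530502e+00])}
side {'K': array([[500.84230415,   0.        , 274.8131413 ],
       [  0.        , 500.84230415, 214.36983378],
       [  0.        ,   0.        ,   1.        ]]), 'distortion': array([-0.13152667,  0.        ,  0.        ,  0.        ,  0.        ]), 'rvec': array([ 2.2619436 , -0.69429343,  0.30189791]), 'tvec': array([-0.37671599,  0.30945614,  1.32764342])}
wrist {'K': array([[319.24855839,   0.        , 277.20851621],
       [  0.        , 319.24855839, 211.00718129],
       [  0.        ,   0.        ,   1.        ]]), 'distortion': array([-0.03193708,  0.        ,  0.        ,  0.        ,  0.        ]), 'rvec': array([7.96176522e-04, 3.10215698e+00, 4.89804155e-01]), 'tvec': array([ 0.67452551, -0.03822822,  0.3930559 ])}
```

View pics/scene0.png

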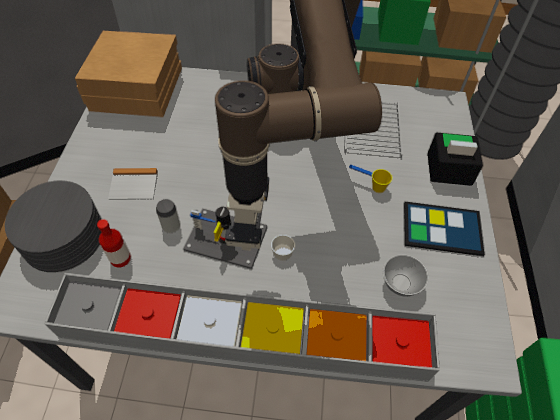

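View pics/side0.png

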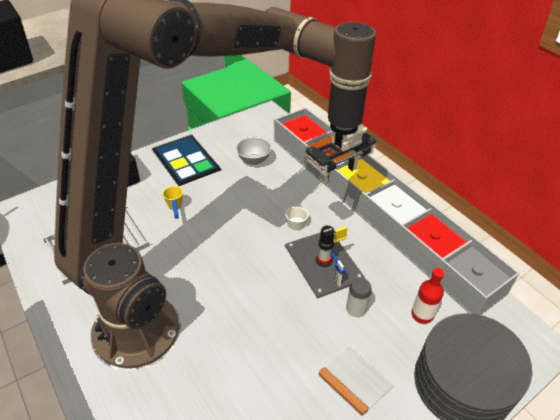

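View pics/wrist0.png

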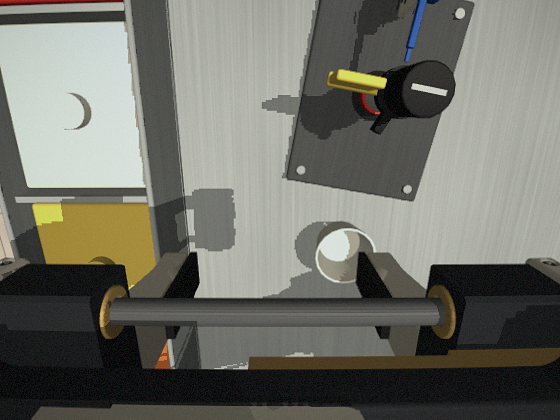

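The wrist view shows the head top near (430,88), the tab at (358,80) and the pointer tip at about (408,58). The side view shows the stand at about (325,260). I'll enlarge both crops.

```bash
cat > h.py <<'E'
import numpy as np,cv2
def cam(ctrl,n):
    m=ctrl.camera_model(n);return {k:np.array(v,float) for k,v in m.items()}
def ray(m,uv):
    p=cv2.undistortPoints(np.array([[uv]],float),m['K'],m['distortion'])[0,0]
    R=cv2.Rodrigues(m['rvec'])[0];c=-R.T@m['tvec'];d=R.T@np.array([p[0],p[1],1]);return c,d/np.linalg.norm(d)
def onz(m,uv,z):
    c,d=ray(m,uv);return c+d*(z-c[2])/d[2]
def proj(m,P):
    return cv2.projectPoints(np.array(P,float).reshape(-1,1,3),m['rvec'],m['tvec'],m['K'],m['distortion'])[0][:,0]
E
python3 - <<'E'
import cv2
def crop(n,x,y,w,h,s,o):
    i=cv2.imread(n)[y:y+h,x:x+w];cv2.imwrite(o,cv2.resize(i,None,fx=s,fy=s,interpolation=cv2.INTER_CUBIC))
crop("pics/wrist0.png",270,0,210,210,2.8,"pics/wc0.png")
crop("pics/side0.png",280,210,100,80,8,"pics/sc0.png") if 0 else crop("pics/side0.png",280,215,100,75,8,"pics/sc0.png")
crop("pics/scene0.png",180,195,100,75,8,"pics/cc0.png")
E
```

```text
(no output)
```

View pics/wc0.png

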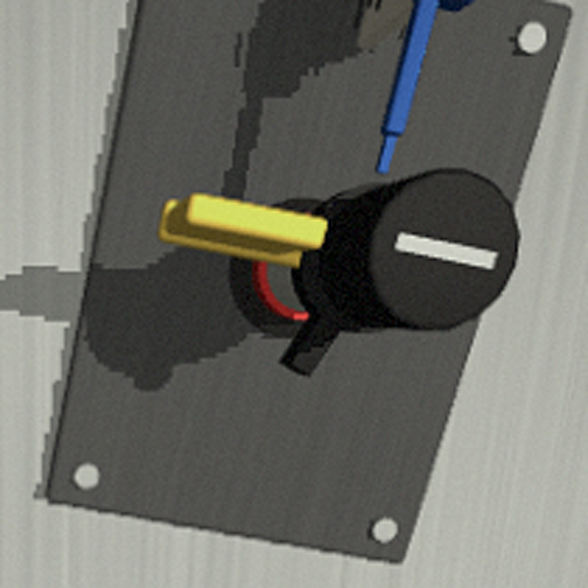

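View pics/sc0.png

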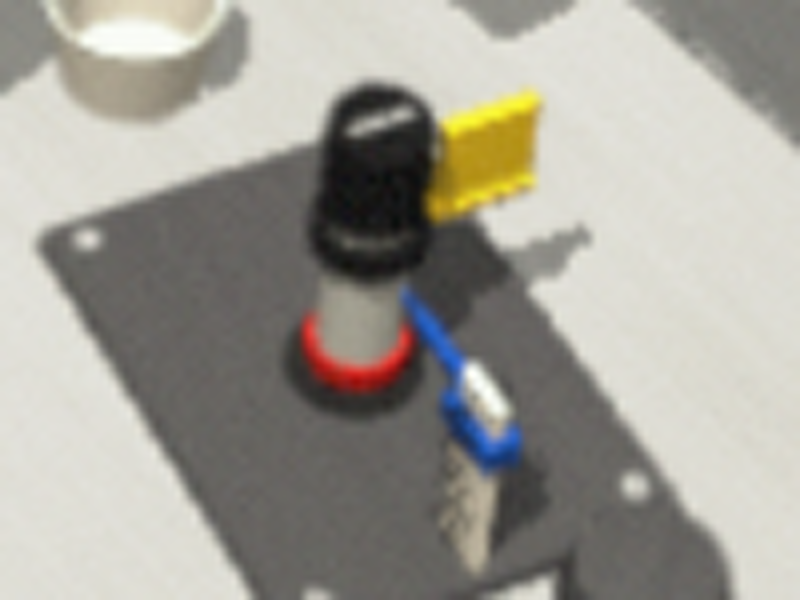

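View pics/cc0.png

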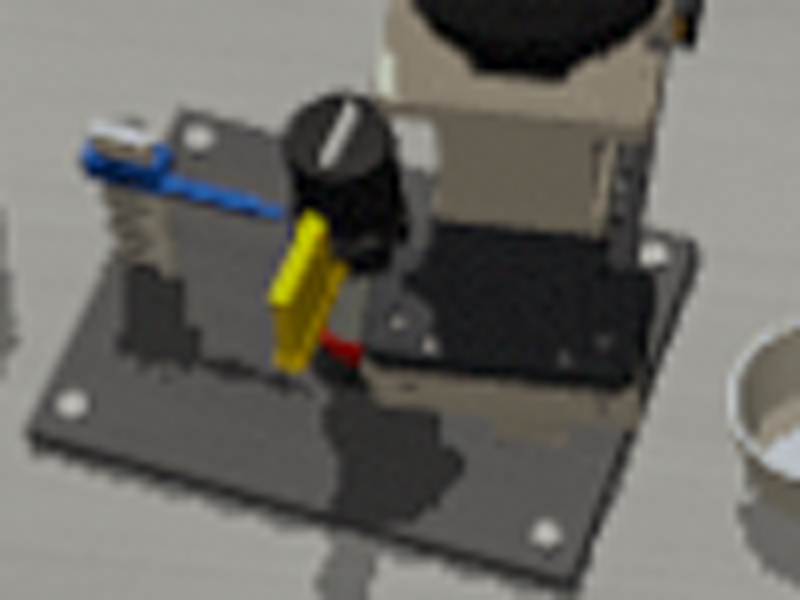

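```bash
cat > fit.py <<'E'
from plant import ctrl
from h import *
from scipy.optimize import least_squares
M={n:cam(ctrl,n) for n in("scene","side","wrist")}
C={'wrist':(270,0,2.8),'side':(280,215,8),'scene':(180,195,8)}
def px(n,x,y):
    a,b,s=C[n];return np.array([(x+.5)/s-.5+a,(y+.5)/s-.5+b])
O=[]
def add(n,what,x,y,w=1):O.append((n,what,px(n,x,y),w))
add('wrist','top',445,249,2);add('scene','top',341,138);add('side','top',381,119)
add('wrist','tab',257,222);add('scene','tabc',303,290,.5);add('side','tabc',487,155,.5)
for n,w in(('wrist',1),):add(n,'tip',383,170,w)
add('side','tip',405,289,.7);add('scene','tip',283,212)
B={'wrist':{'mp':(87,476),'pp':(532-0,38) if 0 else (87,476)}}
# bolts: sign x, sign y in stand frame
add('wrist',('b',1,1),87,476);add('wrist',('b',-1,1),385,530);add('wrist',('b',-1,-1),532,38)
add('scene',('b',1,1),545,533);add('scene',('b',-1,1),655,254);add('scene',('b',-1,-1),199,137);add('scene',('b',1,-1),71,404)
add('side',('b',-1,1),87,238);add('side',('b',1,-1),635,486)
def model(p):
    x,y,yaw,lev,tz,bx,by=p
    def W(a,b,z):
        c,s=np.cos(yaw),np.sin(yaw);return [x+c*a-s*b,y+s*a+c*b,z]
    P=[]
    for n,w,_,_ in O:
        if w=='top':q=W(0,0,.143)
        elif w=='tab':q=W(.046*np.cos(lev),.046*np.sin(lev),.130)
        elif w=='tabc':q=W(.046*np.cos(lev),.046*np.sin(lev),.110)
        elif w=='tip':q=W(0,-.027,tz)
        else:q=W(w[1]*bx,w[2]*by,.013)
        P.append(q)
    return P
def res(p):
    r=[]
    for (n,w,uv,k),q in zip(O,model(p)):
        r+=list(k*(proj(M[n],[q])[0]-uv))
    return r
p0=onz(M['wrist'],px('wrist',445,249),.143);print(p0)
best=None
for yaw in np.linspace(-3,3,9):
    s=least_squares(res,[p0[0],p0[1],yaw,.1,.07,.07,.1],loss='soft_l1')
    if best is None or s.cost<best.cost:best=s
p=best.x;print(best.cost,p,np.degrees(p[2]),np.degrees(p[3]))
for (n,w,uv,k),q in zip(O,model(p)):print(n,w,uv.round(1),(proj(M[n],[q])[0]-uv).round(2))
# tip free triangulation
def rt(P):
    r=[]
    for n,w,uv,k in O:
        if w=='tip':r+=list(proj(M[n],[P])[0]-uv)
    return r
s=least_squares(rt,[p[0],p[1],.07]);print('tip',s.x,s.fun.round(2),'dist',np.hypot(*(s.x[:2]-p[:2])))
E
python3 fit.py
```

```text
[ 0.56616076 -0.09875833  0.143     ]
3.311965624085429 [ 0.56618828 -0.09854949 -0.17639718  0.01793044  0.08181114  0.06555963
  0.09558462] -10.10681416854744 1.027338521066442
wrist top [428.6  88.6] [-0.08  0.31]
scene top [222.2 211.8] [-0.6  -1.29]
side top [327.2 229.4] [0.33 0.57]
wrist tab [361.5  79. ] [0.33 0.07]
scene tabc [217.4 230.8] [-0.28 -0.93]
side tabc [340.4 233.9] [ 0.04 -0.85]
wrist tip [406.5  60.4] [-0.06  0.31]
side tip [330.2 250.7] [0.07 0.41]
scene tip [214.9 221.1] [-0.19 -0.72]
wrist ('b', 1, 1) [300.8 169.7] [-0.46 -0.33]
wrist ('b', -1, 1) [407.2 189. ] [-0.27 -0.53]
wrist ('b', -1, -1) [459.7  13.2] [-0.27 -0.32]
scene ('b', 1, 1) [247.7 261.2] [ 0.08 -0.23]
scene ('b', -1, 1) [261.4 226.3] [-0.26 -0.57]
scene ('b', -1, -1) [204.4 211.7] [-0.38 -0.64]
scene ('b', 1, -1) [188.4 245.1] [-0.41 -0.37]
side ('b', -1, 1) [290.4 244.3] [-0.09  0.71]
side ('b', 1, -1) [358.9 275.3] [0.29 0.72]
tip [ 0.56174632 -0.12519157  0.08233026] [-0.16  0.15  0.18  0.26 -0.25 -0.74] dist 0.02700983781312156
```

Stand fit: axis (0.566, −0.0986), yaw −10.1°, lever about 1° open, pointer tip z about 0.082. That gives a lift of about 57 mm, with residuals under about 1 px. Next I go above the head with the jaws turned to world −54°/126°, about 45° behind the lever.

```bash
python3 -m creep '[[0,0,0.08,0.006,0.006,0,1],[0,0,0.16,0.016,0.017,0,1],[0,0,0.25,0.028,0.031,0,1],[0,0,0.34,0.042,0.046,0,1],[0,0,0.43,0.056,0.061,0,1],[0,0,0.52,0.07,0.077,0.01,1],[0,0,0.61,0.083,0.091,0.02,1],[0,0,0.7,0.092,0.101,0.03,1],[0,0,0.79,0.097,0.106,0.038,1],[0,0,0.87,0.0986,0.1085,0.042,1],[0,0,0.942,0.0986,0.1085,0.042,1],[0,0,0.942,0.0986,0.1085,0.042,1]]'
python3 - <<'E'
from plant import ctrl
import cv2
from h import *
o=ctrl.get_obs();print(o['tool_pos'],o['orientation'],o['force'],o['clock'])
m=cam(ctrl,'wrist');i=ctrl.snapshot('wrist')
print(proj(m,[[.5662,-.0986,.143],[.5617,-.1252,.082]]))
cv2.imwrite('pics/w1.png',i)
E
```

```text
clock: 1.15
tool_pos: [0.566, -0.0989, 0.2497]
orientation: [180.0, -0.0, -144.2]
force: [-0.2, 0.3, 0.7]
opening: 0.0874
[ 0.56598521 -0.09887289  0.24974011] [ 1.79970355e+02 -4.36095761e-02 -1.44184788e+02] [-0.23656766  0.29971632  0.67524318] 1.15
[[278.61554401 238.84046535]
 [255.82281737 189.47967688]]
```

View pics/w1.png

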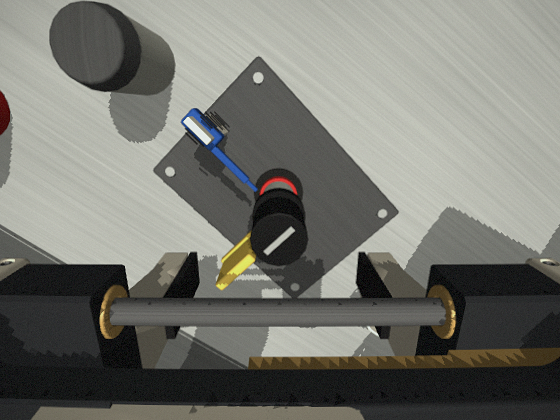

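The head is at (279,240), as predicted, and centred between the jaws. The tab at (236,262) is CCW of the left finger. Descending.

```bash
python3 -m creep '[[0,0,0,0,0,0.006,1],[0,0,0,0,0,0.016,1],[0,0,0,0,0,0.028,1],[0,0,0,0,0,0.04,1],[0,0,0,0,0,0.052,1],[0,0,0,0,0,0.064,1],[0,0,0,0,0,0.073,1],[0,0,0,0,0,0.078,1],[0,0,0,0,0,0.079,1],[0,0,0,0,0,0.079,1]]'
python3 - <<'E'
from plant import ctrl
import cv2
i=ctrl.snapshot('wrist');cv2.imwrite('pics/w2.png',i)
E
```

```text
clock: 2.03
tool_pos: [0.5665, -0.0986, 0.1708]
orientation: [180.0, -0.0, -143.9]
force: [0.2, -0.0, 0.0]
opening: 0.0877
```

View pics/w2.png

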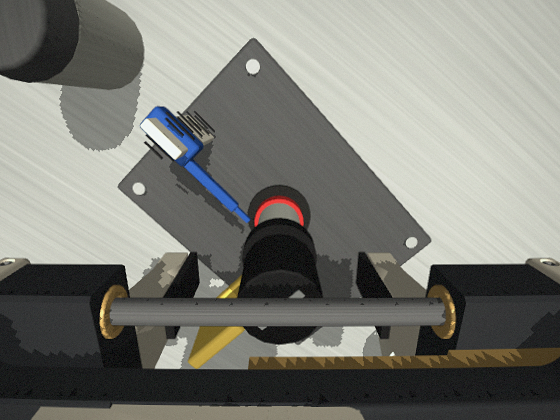

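The head (centre about (280,300)) lies midway between the jaws, and the tab at (215,335) is clear of the left finger. Closing the gripper.

```bash
python3 -m creep '[[0,0,0,0,0,0,0],[0,0,0,0,0,0,0],[0,0,0,0,0,0,0],[0,0,0,0,0,0,0],[0,0,0,0,0,0,0],[0,0,0,0,0,0,0],[0,0,0,0,0,0,0],[0,0,0,0,0,0,0],[0,0,0,0,0,0,0],[0,0,0,0,0,0,0]]'

```

```text
clock: 2.92
tool_pos: [0.5659, -0.098, 0.1712]
orientation: [179.9, -0.0, -144.0]
force: [-3.3, 5.5, 2.6]
opening: 0.0395
```

Gripped at about 40 mm. I'll lift 55 mm first, then compare the ring with the pointer in the images.

```bash
python3 -m creep '[[0,0,0,0,0,-0.003,0],[0,0,0,0,0,-0.008,0],[0,0,0,0,0,-0.014,0],[0,0,0,0,0,-0.02,0],[0,0,0,0,0,-0.026,0],[0,0,0,0,0,-0.032,0],[0,0,0,0,0,-0.038,0],[0,0,0,0,0,-0.044,0],[0,0,0,0,0,-0.049,0],[0,0,0,0,0,-0.053,0],[0,0,0,0,0,-0.055,0],[0,0,0,0,0,-0.055,0]]'
python3 - <<'E'
from plant import ctrl
import cv2
for n,x,y,w,h,s in(('side',300,205,80,60,10),('wrist',170,120,200,150,4),('scene',185,190,80,60,10)):
    i=ctrl.snapshot(n);cv2.imwrite(f'pics/{n}3.png',i)
    cv2.imwrite(f'pics/{n}3c.png',cv2.resize(i[y:y+h,x:x+w],None,fx=s,fy=s,interpolation=cv2.INTER_CUBIC))
o=ctrl.get_obs();print(o['tool_pos'],o['force'])
E
```

```text
clock: 3.92
tool_pos: [0.5659, -0.098, 0.2264]
orientation: [179.9, -0.0, -144.0]
force: [-1.1, 4.9, -5.0]
opening: 0.0394
[ 0.56589158 -0.09807     0.22606838] [-0.4662272   4.92065044 -4.96230508]
```

View pics/side3c.png

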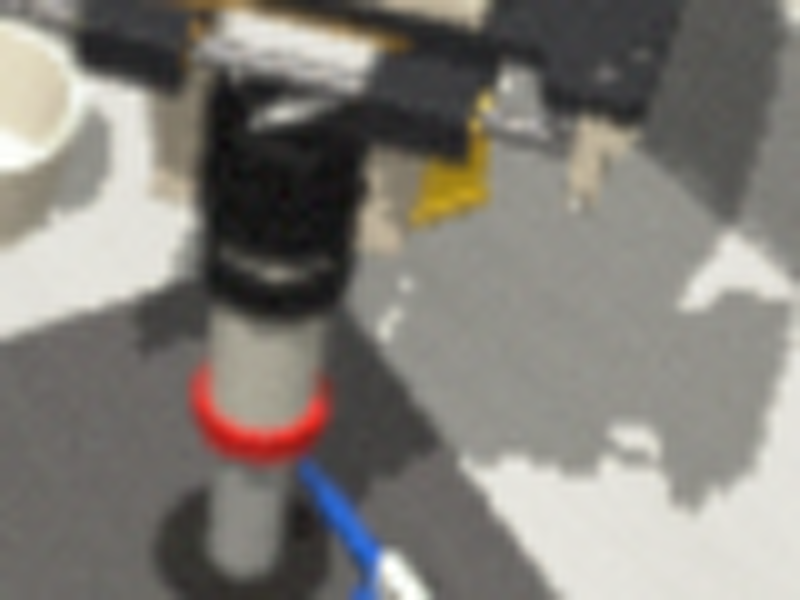

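View pics/wrist3c.png

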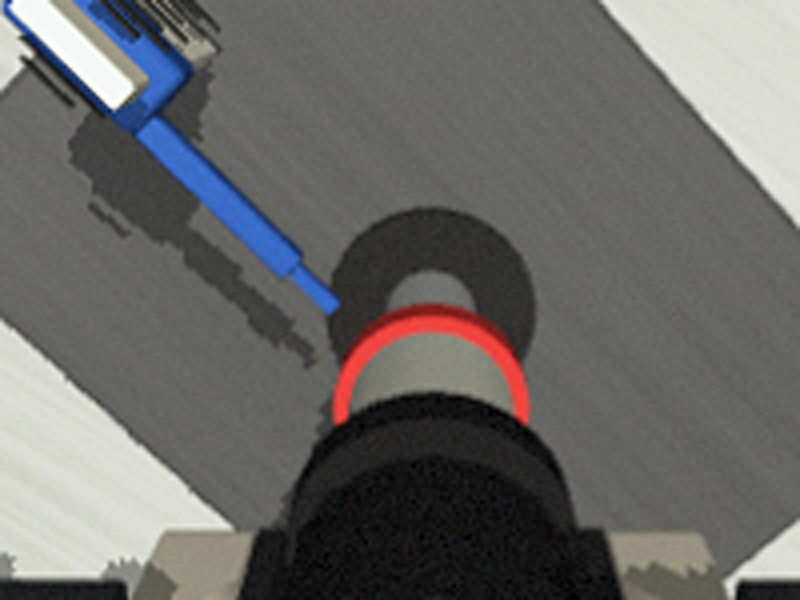

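View pics/scene3c.png

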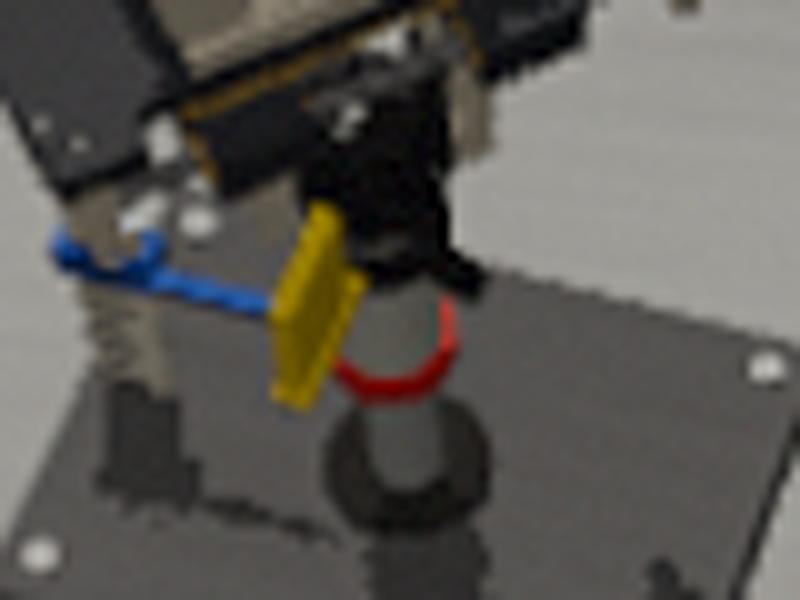

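```bash
cat > ring.py <<'E'
from plant import ctrl
from h import *
from scipy.optimize import minimize_scalar
import sys
A=np.array([.5662,-.0986]);yaw=np.radians(-10.1)
tip=A+.027*np.array([np.sin(yaw),-np.cos(yaw)])
def run(tag,crops,tips,bots,names=('side','scene','wrist')):
  for n in names:
    m=cam(ctrl,n);a,b,s=crops[n]
    f=lambda x,y:np.array([(x+.5)/s-.5+a,(y+.5)/s-.5+b])
    th=np.linspace(0,2*np.pi,181)
    def outline(z):
        P=[[A[0]+.019*np.cos(t),A[1]+.019*np.sin(t),zz] for zz in(z-.005,z+.005) for t in th]
        return cv2.convexHull(proj(m,P).astype(np.float32))
    out=[]
    if n in tips:
        uv=f(*tips[n]);g=lambda z:np.sum((proj(m,[[*tip,z]])[0]-uv)**2)
        r=minimize_scalar(g,bounds=(.04,.12),method='bounded');out.append(('tip',r.x.round(4),np.sqrt(r.fun).round(2)))
    pts=[f(*q) for q in bots[n]]
    g=lambda z:sum(cv2.pointPolygonTest(outline(z),(float(p[0]),float(p[1])),True)**2 for p in pts)
    r=minimize_scalar(g,bounds=(.05,.11),method='bounded');out.append(('ring',r.x.round(4),np.sqrt(r.fun/len(pts)).round(2)))
    print(n,out)
E
python3 - <<'E'
from ring import *
run(3,{'side':(300,205,10),'scene':(185,190,10),'wrist':(170,120,4)},
 {'side':(303,460),'scene':(272,305),'wrist':(333,305)},
 {'side':[(262,464),(195,410),(330,410),(225,452),(298,455)],'scene':[(392,404),(460,335),(345,380),(435,395)],'wrist':[(432,303),(380,316),(485,316),(334,400),(530,400)]})
E
```

```text
side [('tip', np.float64(0.0839), np.float64(0.49)), ('ring', np.float64(0.0816), np.float64(0.12))]
scene [('tip', np.float64(0.0859), np.float64(2.89)), ('ring', np.float64(0.0757), np.float64(0.62))]
wrist [('tip', np.float64(0.0816), np.float64(0.21)), ('ring', np.float64(0.0825), np.float64(0.3))]
```

The views disagree by 1–3 mm, which looks like calibration offsets. I'll do a joint fit with a pixel offset per camera, using the leg-down ring at 25 mm as reference.

```bash
cat > joint.py <<'E'
from plant import ctrl
from h import *
from scipy.optimize import least_squares
def build(extra_wr=None):
    M={n:cam(ctrl,n) for n in("scene","side","wrist")}
    M['w3']=M['wrist'];M['w0']=dict(M['wrist'],rvec=np.array([7.96176522e-04,3.10215698,.489804155]),tvec=np.array([.67452551,-.03822822,.3930559]))
    return M
O=[]
def px(c,x,y):
    a,b,s=c;return np.array([(x+.5)/s-.5+a,(y+.5)/s-.5+b])
def add(n,what,c,x,y,w=1):O.append((n,what,px(c,x,y),w))
c0={'w0':(270,0,2.8),'side':(280,215,8),'scene':(180,195,8)}
for n,w,x,y in [('w0','top',445,249),('scene','top',341,138),('side','top',381,119),('w0','tab',257,222),
 ('w0','tip',383,170),('side','tip',405,289),('scene','tip',283,212),
 ('w0',('b',1,1),87,476),('w0',('b',-1,1),385,530),('w0',('b',-1,-1),532,38),
 ('scene',('b',1,1),545,533),('scene',('b',-1,1),655,254),('scene',('b',-1,-1),199,137),('scene',('b',1,-1),71,404),
 ('side',('b',-1,1),87,238),('side',('b',1,-1),635,486)]: add(n,w,c0[n],x,y)
for q in[(356,391),(303,345),(412,345),(325,380),(388,380)]:add('side','r0',c0['side'],*q)
c3={'side':(300,205,10),'scene':(185,190,10),'w3':(170,120,4)}
for n,l in {'side':[(262,464),(195,410),(330,410),(225,452),(298,455)],'scene':[(392,404),(460,335),(345,380),(435,395)],'w3':[(432,303),(380,316),(485,316),(334,400),(530,400)]}.items():
    for q in l:add(n,'r3',c3[n],*q)
add('w3','tip',c3['w3'],333,305);add('side','tip',c3['side'],303,461)
th=np.linspace(0,2*np.pi,121)
def go(M,sig=1.0,verbose=1):
    cams=['w0','w3','side','scene']
    def res(p):
        x,y,yaw,lev,tz,bx,by,rz=p[:8];off={c:p[8+2*i:10+2*i] for i,c in enumerate(cams)}
        c,s=np.cos(yaw),np.sin(yaw);W=lambda a,b,z:[x+c*a-s*b,y+s*a+c*b,z]
        r=[];hull={}
        for n,w,uv,k in O:
            if w in('r0','r3'):
                if (n,w) not in hull:
                    z=.025 if w=='r0' else rz
                    P=[W(.019*np.cos(t),.019*np.sin(t),zz) for zz in(z-.005,z+.005) for t in th]
                    hull[n,w]=cv2.convexHull(proj(M[n],P).astype(np.float32))
                q=uv-off[n];r.append(cv2.pointPolygonTest(hull[n,w],(float(q[0]),float(q[1])),True)*.7);continue
            q={'top':W(0,0,.143),'tab':W(.046*np.cos(lev),.046*np.sin(lev),.130),'tip':W(0,-.027,tz)}.get(w) if isinstance(w,str) else W(w[1]*bx,w[2]*by,.013)
            r+=list(proj(M[n],[q])[0]+off[n]-uv)
        return np.array(r+list(p[8:]/sig))
    s=least_squares(res,[.5662,-.0986,-.176,.02,.082,.0656,.0956,.08]+[0]*8,diff_step=1e-4,x_scale=[.01,.01,.1,.1,.01,.01,.01,.01]+[1]*8)
    p=s.x;C=np.linalg.pinv(s.jac.T@s.jac)*.15
    print('cost',s.cost.round(2),'p',p[:8].round(4),'off',p[8:].round(2),'tip-ring',round((p[4]-p[7])*1e3,2),'sd mm',(np.sqrt([C[4,4],C[7,7],C[4,4]+C[7,7]-2*C[4,7]])*1e3).round(2))
if __name__=='__main__':
    M=build();go(M,.01);go(M,.5);go(M,1);go(M,2)
E
python3 joint.py
```

```text
cost 4.63 p [ 0.5663 -0.0983 -0.1757  0.0122  0.0821  0.0656  0.0955  0.0806] off [ 0. -0. -0. -0. -0. -0.  0.  0.] tip-ring 1.44 sd mm [0.55 0.85 1.01]
cost 2.91 p [ 0.5663 -0.0984 -0.1764  0.0155  0.0819  0.0655  0.0956  0.0808] off [ 0.19 -0.03 -0.06 -0.06 -0.07 -0.26  0.22  0.41] tip-ring 1.01 sd mm [0.61 0.91 1.04]
cost 2.19 p [ 0.5664 -0.0985 -0.1769  0.0174  0.0817  0.0655  0.0956  0.0808] off [ 0.43  0.1   0.13 -0.08 -0.17 -0.37  0.35  0.53] tip-ring 0.9 sd mm [0.64 1.12 1.12]
cost 1.81 p [ 0.5666 -0.0989 -0.1773  0.0198  0.0815  0.0654  0.0955  0.0806] off [ 0.6   0.43  0.58  0.14 -0.28 -0.48  0.49  0.55] tip-ring 0.9 sd mm [0.7  1.07 1.18]
```

The joint fit puts the tip at 0.0817 and the ring about 1.2 mm below it, with lift kinematics giving 0.080. Raising 1.5 mm and holding.

```bash
python3 -m creep '[[0,0,0,0,0,-0.0008,0],[0,0,0,0,0,-0.0015,0],[0,0,0,0,0,-0.0015,0],[0,0,0,0,0,-0.0015,0],[0,0,0,0,0,-0.0015,0],[0,0,0,0,0,-0.0015,0],[0,0,0,0,0,-0.0015,0],[0,0,0,0,0,-0.0015,0],[0,0,0,0,0,-0.0015,0],[0,0,0,0,0,-0.0015,0],[0,0,0,0,0,-0.0015,0],[0,0,0,0,0,-0.0015,0]]'
python3 - <<'E'
from plant import ctrl
import cv2
for n,x,y,w,h,s in(('side',300,205,80,60,10),('wrist',170,120,200,150,4)):
    i=ctrl.snapshot(n)
    cv2.imwrite(f'pics/{n}4c.png',cv2.resize(i[y:y+h,x:x+w],None,fx=s,fy=s,interpolation=cv2.INTER_CUBIC))
o=ctrl.get_obs();print(o['tool_pos'],o['force'],o['moment'])
E
```

```text
clock: 5.07
tool_pos: [0.5659, -0.098, 0.2275]
orientation: [179.9, -0.0, -144.0]
force: [-0.8, 6.1, -4.2]
opening: 0.0395
[ 0.56591499 -0.09807237  0.22749191] [-0.98946788  5.72048887 -5.06663381] [1.94840607 0.24822314 0.01678237]
```

View pics/side4c.png

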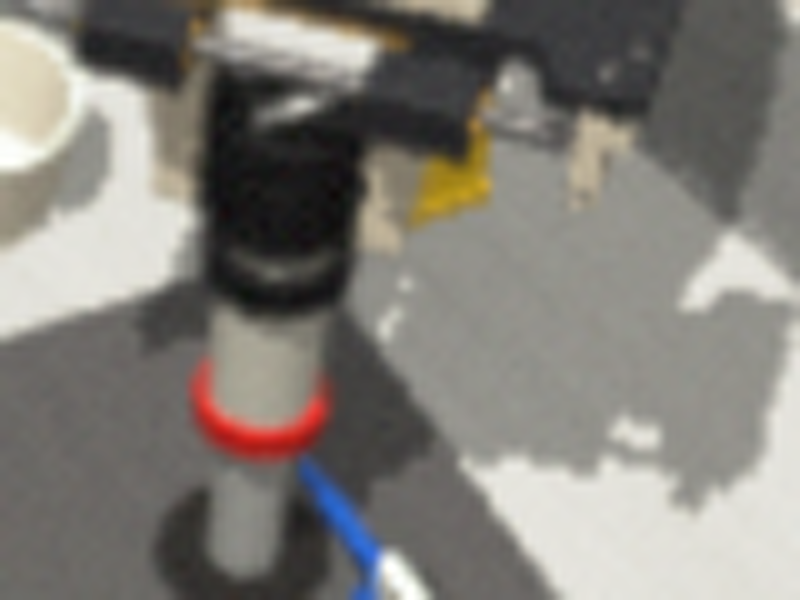

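View pics/wrist4c.png

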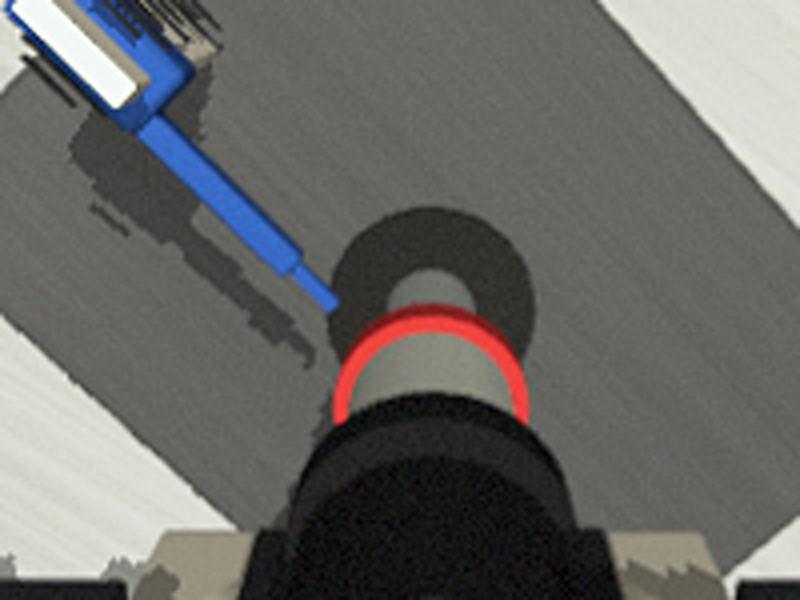

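The ring (side view bottom edge at about (262,460)) is level with the tip at (303,460) within measurement, and the lift by kinematics is 56.3 mm. Now turning CCW about the head (negative about tool z).

```bash
python3 -m creep '[[0,0,-0.03,0,0,0,0],[0,0,-0.08,0,0,0,0],[0,0,-0.14,0,0,0,0],[0,0,-0.2,0,0,0,0],[0,0,-0.26,0,0,0,0],[0,0,-0.31,0,0,0,0],[0,0,-0.36,0,0,0,0],[0,0,-0.41,0,0,0,0],[0,0,-0.46,0,0,0,0],[0,0,-0.51,0,0,0,0],[0,0,-0.55,0,0,0,0],[0,0,-0.57,0,0,0,0]]'
python3 - <<'E'
from plant import ctrl
import cv2
for n,x,y,w,h,s in(('side',300,205,80,60,10),('wrist',0,0,560,420,1)):
    i=ctrl.snapshot(n)
    cv2.imwrite(f'pics/{n}5c.png',cv2.resize(i[y:y+h,x:x+w],None,fx=s,fy=s,interpolation=cv2.INTER_CUBIC))
o=ctrl.get_obs();print(o['tool_pos'],o['force'],o['moment'])
E
```

```text
clock: 6.17
tool_pos: [0.5662, -0.0984, 0.2275]
orientation: [180.0, 0.0, -111.2]
force: [0.6, 4.1, -5.1]
opening: 0.0397
[ 0.56620708 -0.09832609  0.22752805] [-0.82847693  5.42117351 -6.12290558] [ 1.83004175  0.02520744 -0.1221452 ]
```

View pics/side5c.png

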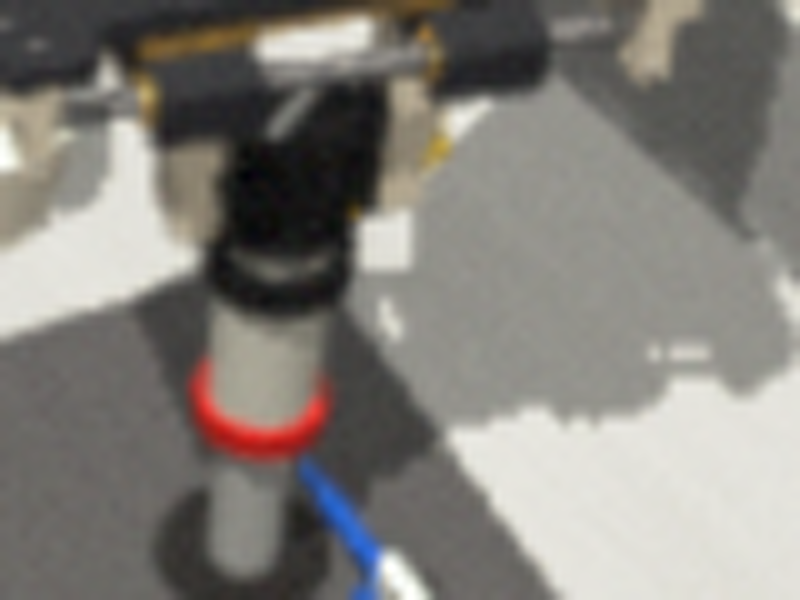

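View pics/wrist5c.png

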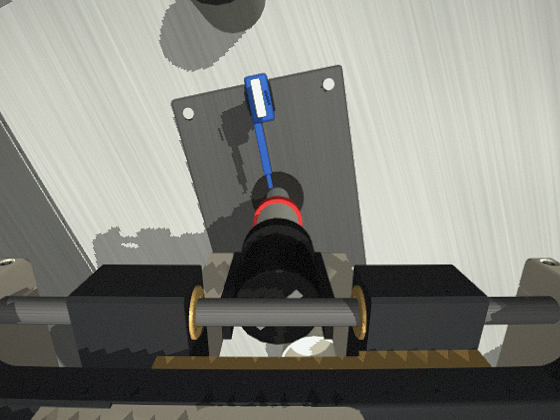

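The lever is being pushed (moment z −0.12 N m) and the ring is unchanged. Continuing to near the stop, about 0.69 rad more.

```bash
python3 -m creep '[[0,0,-0.04,0,0,0,0],[0,0,-0.1,0,0,0,0],[0,0,-0.16,0,0,0,0],[0,0,-0.22,0,0,0,0],[0,0,-0.28,0,0,0,0],[0,0,-0.34,0,0,0,0],[0,0,-0.4,0,0,0,0],[0,0,-0.46,0,0,0,0],[0,0,-0.52,0,0,0,0],[0,0,-0.57,0,0,0,0],[0,0,-0.61,0,0,0,0],[0,0,-0.63,0,0,0,0]]'
python3 -c "
from plant import ctrl
o=ctrl.get_obs();print(o['moment'],o['joint_pos'])"
python3 -m creep '[[0,0,-0.02,0,0,0,0],[0,0,-0.04,0,0,0,0],[0,0,-0.06,0,0,0,0],[0,0,-0.07,0,0,0,0],[0,0,-0.07,0,0,0,0]]'
python3 -c "
from plant import ctrl
o=ctrl.get_obs();print(o['moment'],o['force'])"
```

```text
clock: 7.27
tool_pos: [0.5667, -0.0984, 0.2277]
orientation: [-180.0, 0.0, -75.2]
force: [1.1, 4.5, -5.8]
opening: 0.0394
[ 1.76332077 -0.43416092 -0.12662086] [ 9.61998230e+00  1.41164823e+01 -1.73510467e+01 -2.27212136e-02
 -5.85027395e+01  5.21629428e+00]
clock: 7.68
tool_pos: [0.5668, -0.0984, 0.2278]
orientation: [-180.0, 0.0, -71.3]
force: [1.0, 4.3, -5.4]
opening: 0.0396
[ 1.69181891 -0.48236836 -0.30996231] [ 0.98464172  4.31512278 -5.43980456]
```

The moment has jumped to −0.31 at finger axis 18.7° (18.2° predicted), so the stop has likely been reached. I'll press a little further to confirm.

```bash
python3 -m creep '[[0,0,-0.01,0,0,0,0],[0,0,-0.02,0,0,0,0],[0,0,-0.03,0,0,0.0003,0],[0,0,-0.03,0,0,0.0003,0],[0,0,-0.03,0,0,0.0003,0],[0,0,-0.03,0,0,0.0003,0]]'
python3 - <<'E'
from plant import ctrl
import cv2
for n,x,y,w,h,s in(('side',300,205,80,60,10),('wrist',170,120,200,150,4),('scene',185,190,80,60,10)):
    i=ctrl.snapshot(n);cv2.imwrite(f'pics/{n}6.png',i)
    cv2.imwrite(f'pics/{n}6c.png',cv2.resize(i[y:y+h,x:x+w],None,fx=s,fy=s,interpolation=cv2.INTER_CUBIC))
o=ctrl.get_obs();print(o['tool_pos'],o['force'],o['moment'])
E
```

```text
clock: 8.18
tool_pos: [0.5669, -0.0986, 0.2276]
orientation: [-179.9, -0.0, -69.6]
force: [2.8, 4.7, -4.6]
opening: 0.0399
[ 0.56685054 -0.09854225  0.22757457] [ 2.99839713  4.96123493 -5.53095429] [ 1.61647995 -0.78144062 -0.65862509]
```

View pics/side6c.png

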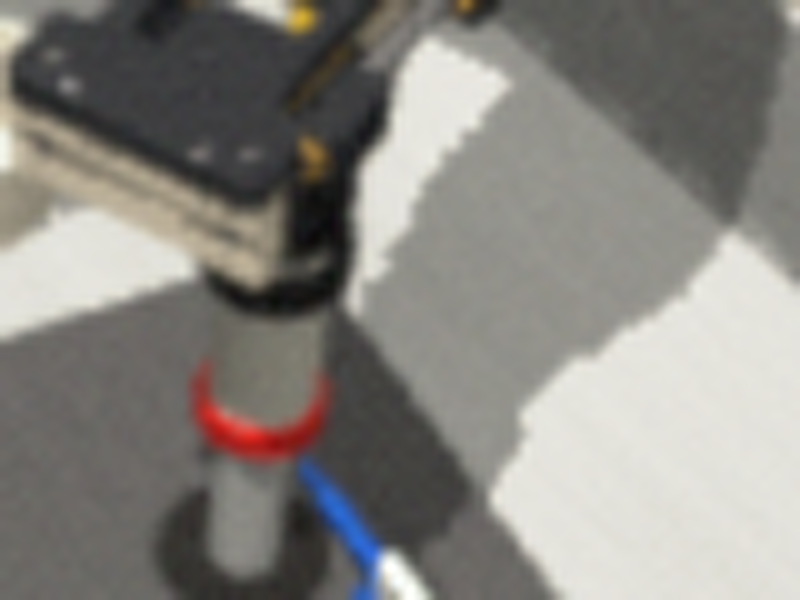

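View pics/wrist6c.png

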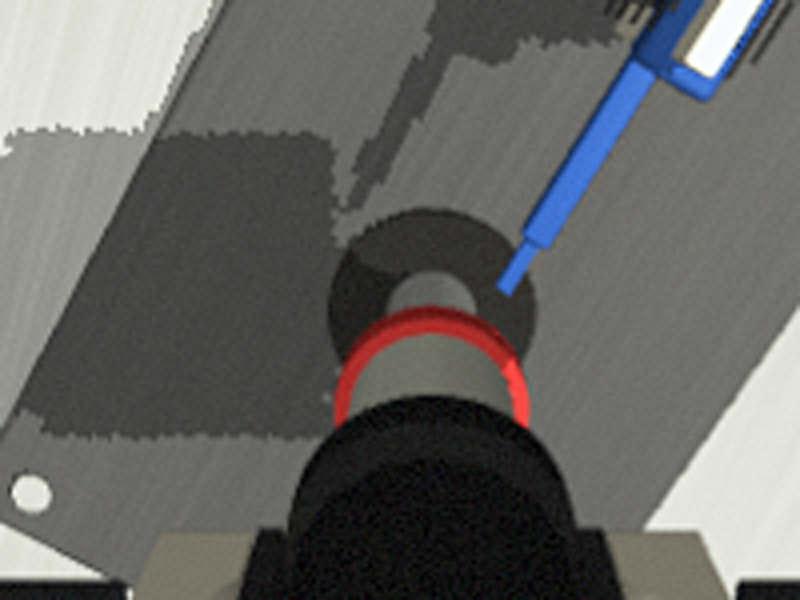

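View pics/scene6c.png

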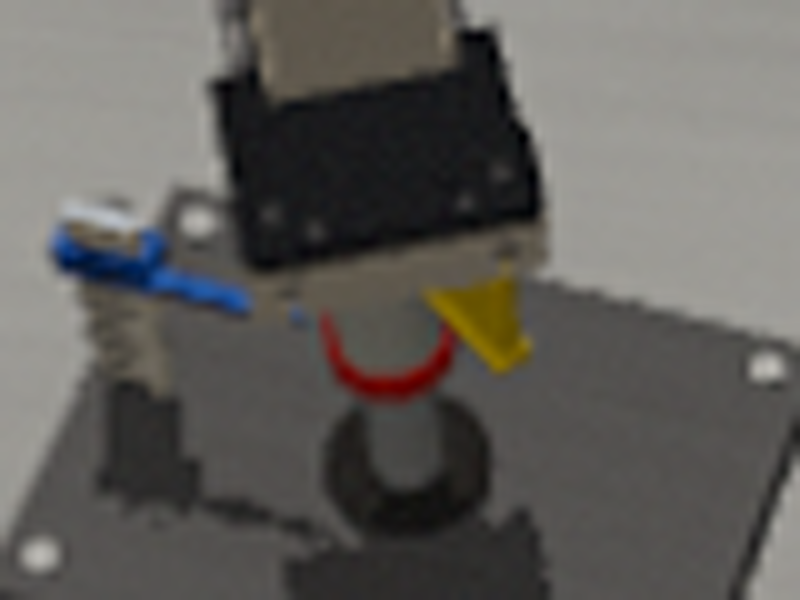

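```bash
python3 - <<'E'
from ring import *
run(6,{'side':(300,205,10),'scene':(185,190,10),'wrist':(170,120,4)},
 {'side':(303,460),'wrist':(505,290)},
 {'side':[(262,461),(195,405),(330,405),(225,449),(298,452)],'scene':[(392,401),(340,370),(435,390)],'wrist':[(432,306),(380,319),(485,319),(335,402),(530,402)]})
m=cam(ctrl,'scene')
for lev in(.8,.9,.95,1.,1.05):
    t=lev-.1765;z=.1465
    pts=[]
    for r,o,zz in((.065,-.004,z),(.065,.004,z),(.027,-.004,z)):
        pts.append([.5664+r*np.cos(t)-o*np.sin(t),-.0985+r*np.sin(t)+o*np.cos(t),zz])
    q=proj(m,pts);print(lev,[(((p-[185,190])+.5)*10-.5).round(0).tolist() for p in q])
E
```

```text
side [('tip', np.float64(0.0839), np.float64(0.49)), ('ring', np.float64(0.0829), np.float64(0.11))]
scene [('ring', np.float64(0.0773), np.float64(0.58))]
wrist [('tip', np.float64(0.083), np.float64(0.03)), ('ring', np.float64(0.0832), np.float64(0.29))]
0.8 [[457.0, 376.0], [483.0, 365.0], [398.0, 277.0]]
0.9 [[478.0, 367.0], [503.0, 354.0], [407.0, 274.0]]
0.95 [[488.0, 362.0], [512.0, 347.0], [411.0, 272.0]]
1.0 [[498.0, 356.0], [521.0, 341.0], [416.0, 270.0]]
1.05 [[508.0, 350.0], [530.0, 334.0], [420.0, 268.0]]
```

The tab corners match a lever angle of about 1.0 rad, and the 0.66 N m push against 0.12 N m friction shows it sits on the stop. Ring minus tip is about −1 mm from the side view, +0.2 mm from the wrist and −0.4 mm by kinematics. One small raise of 0.4 mm, then hold and check.

```bash
python3 -m creep '[[0,0,0,0,0,-0.0004,0],[0,0,0,0,0,-0.0004,0],[0,0,0,0,0,-0.0004,0],[0,0,0,0,0,-0.0004,0],[0,0,0,0,0,-0.0004,0],[0,0,0,0,0,-0.0004,0],[0,0,0,0,0,-0.0004,0],[0,0,0,0,0,-0.0004,0],[0,0,0,0,0,-0.0004,0],[0,0,0,0,0,-0.0004,0]]'
python3 - <<'E'
from plant import ctrl
o=ctrl.get_obs();print(o['tool_pos'],o['moment'],o['orientation'])
import cv2
cv2.imwrite('pics/scene7.png',ctrl.snapshot('scene'))
E
```

```text
clock: 9.17
tool_pos: [0.5669, -0.0985, 0.2279]
orientation: [-179.9, -0.0, -69.6]
force: [2.1, 3.8, -4.6]
opening: 0.0396
[ 0.56685402 -0.0985302   0.22794683] [ 1.54449442 -0.75344415 -0.66329403] [-1.79945594e+02 -3.16577346e-03 -6.95628483e+01]
```

View pics/scene7.png

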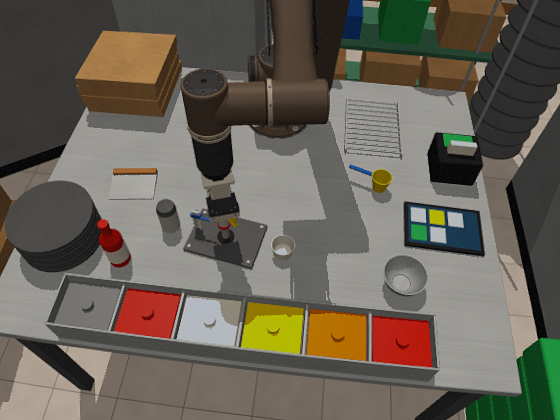

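The bystanders are where they were (cup (283,246), shaker (167,215)) and the hand still holds the head at about (222,215). Handing in.

```bash
python3 -c "
from plant import ctrl
print(ctrl.close_job())"
```

```text
the job is handed in; nothing more can be done
None
```

I gripped the swivel head, lifted the leg to the pointer and held it there about a second. I then turned the hand about 74° counter-clockwise, so that a finger pushed the lever shut, and handed in at about 9.2 s still holding the head. No verdict was reported.

- **Height:** the hand rose about 56.7 mm from where it gripped the head, which puts the ring at about 0.0817 m if the grip did not slip. The joint camera fit put the pointer tip at 0.0817 m.
- **Camera disagreement:** before a last 0.4 mm raise, the side view had the ring about 1 mm low and the wrist view about 0.2 mm high. I did not measure the ring again after that raise. The scene view read the ring about 4 mm lower than the kinematics. I put that down to calibration offset, and it could not see the tip to compare. So the height is good to about 1 mm.
- **Lever:** the tab's corners in the scene view match about 1.0 rad, once that camera's offset is allowed for. The turning moment rose from 0.12 to 0.66 N m and stayed there, so the lever is against its stop.
- **Limits:** wrist forces stayed below about 8 N at every reading.
- **Everything else:** in the last picture the other items look unmoved. I did not touch the pointer.

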